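# Make up a parcel of tins to weight on the kitchen scale

## Robot

A 7-joint arm with a two-finger parallel gripper is mounted at the origin on a cart in front of the work surface, level with it; the furniture and walls round the work are solid. World frame = base frame: x ahead of the robot, y to its left, z up, the work surface at z = 0. Lengths are in m, angles in rad, forces in N, time in s.
With the tool pointing down it reaches from about 0.4 to 0.85 m from the base axis. Payload 4.5 kg.
Tool frame: the origin (TCP) lies at the very end of the fingers, on their centre line; the grasp point (between the pads) lies 19 mm behind it (r.grip_depth is the z of the grasp point in the tool frame, in m); z points along the fingers, y is the line along which they close (so a half turn about z gives the same grasp; the last joint's range is limited). The gripper opens to 88 mm and grips with 3 to 60 N. Pads are 18 mm wide; open, the fingers measure 123 mm over their backs; the gripper's body (75 mm by 187 mm) begins 45 mm behind the grasp point.
Start: joints at [1.23, 0.689, -0.195, 1.565, 0.157, 0.902, -0.215], TCP at [0.229, -0.582, 0.214] pointing down, gripper open.
Joint ranges: [-3.01, 3.01], [-0.46, 2.08], [-1.47, 1.51], [0.13, 2.56], [-1, 4.14], [0.04, 2.09], [-2.66, 2.66]. Speed limits (rad/s): [2.57, 2.57, 3.14, 3.14, 3.14, 3.14, 3.14].

## Interface

Orientations are given as a unit quaternion [x, y, z, w].
In Python, from plant import r gives the robot as it stands.
- The arm moves only by the shell command python3 steer.py [FORCE], which reads ROWS from standard input. ROWS is 1 to 10 rows, parted by a bar, with the numbers parted by commas; each row has 7 numbers: the opening from 0.0 (shut) to 1.0 (fully open), then dx, dy, dz in units of 25 mm, then a rotation vector rx, ry, rz in units of 0.05 rad; each row is the pose to reach, as a shift and turn from the pose commanded when the command began, along the tool's axes at that moment; what a row does not reach only later rows make up. A row lasts 1/10 s, in which the tool goes at most 0.05 m and 0.15 rad, less where a joint would pass 70% of its speed; a pose out of reach is approached as far as the arm can. The fingers move at their own pace and stop on an object; FORCE is the grip in N (left out, the last holds). Time passes only in rows, so rows that do not move let the fingers close. It prints the time, the measured TCP pose, the force, the opening and the grip force at its end. Input that does not fit is refused with a message, and nothing moves.
- r.get_state(): the state, without advancing time (a new reading comes with each control period).
- r.snapshot(name): name is "side" or "top" or "wrist"; returns the picture (420x560x3 uint8, red, green, blue); there is no depth.
- r.camera_params(name): a dict with "fx", "fy", "cx", "cy" (pixels), "rvec" (rotation vector, rad) and "tvec" (3), from world to camera coordinates, as OpenCV has them. Camera axes: x right, y down, z forward; pixel columns grow to the right and rows downward; lengths in m; the calibration is good to about 2 mm. The wrist camera is an equidistant fisheye: a pixel r from the principal point sees the ray r / f radians off the axis. A picture is of the moment at which its call begins: read the wrist's pose just before it. camera_params takes no time and is no camera call; for the wrist camera it gives the pose at the moment of the call.
- r.finish_job(): hands the job in; it is judged then, once.
The state is a dict: "clock": time; "q": joint angles; "qd": joint speeds; "joint_torque": joint torques, N m; "tool_pos": TCP position; "eef_rot": TCP orientation; "contact_force": force on the tool from outside, world axes, zero at the start; "moment": the same for the moment, N m; "opening": opening from 0.0 (shut) to 1.0 (fully open); "finger_force": force on a finger pad.
Only numpy, scipy, OpenCV 4.12 (cv2) and the standard library are available. Lean on these libraries where they do the work, as an engineer would, in place of code of your own. Each camera call takes 0.05 s, during which the arm holds its last target. There are 200 camera calls.

## Task

Make up a parcel of tins on the spring scale: bring both large flat tins (too wide to grip, so slide them round the egg timer) from the wooden stand onto the pan, and add whichever of the three smaller tins bring the dial hand to rest between the two long marks (joined by a black arc). Every tin must end upright, either wholly on the pan or not on it at all (an unused small tin stays on the worktop or stand); leave the egg timer and the garlic where they stand.

Things in the scene. Friction and masses are not known exactly. Their poses are not given: they have to be found in the camera images.
- scale: white kitchen spring scale, fixed; origin on the worktop under the centre of its pan; its x points away from the robot, y to the left towards the wooden stand (turned up to 0.06 rad). A sloping round dial, 74 mm across, projects from its front between 110 and 195 mm before the centre and 50 mm to either side, its upper edge 60 mm high. 12.5 mm of pan travel per kg.
- pan_centre (a point): centre of the flat aluminium pan's upper face, axes as scale. Pan 220 mm (x) by 230 mm (y), flat, with one 12 mm high, 3 mm thick rim along its right edge (scale y = -115 mm) as a stop, and no rim at front, back or left. 59 mm above the worktop when empty, it sinks 12.5 mm per kg (spring 785 N/m), straight down, damped, at rest within about 1 s.
- dial_hand (a joint): angle of the dial's black hand, rad: 0 at the top (pointing away from the robot) with an empty pan, growing clockwise by 4.71 rad per kg on the pan. The two long marks joined by a black arc stand at 3.55 and 3.99 rad (753 to 847 g, lower left, about seven o'clock); ordinary ticks every 100 g.
- stand: low stand of light wood, fixed, 240 mm (x) by 220 mm (y), top 60 mm above the worktop, its right edge 3 mm from the pan's open left edge and parallel to it; origin on the worktop under its centre, 228 mm from the scale's centre along the scale's y; axes as scale. Its top is flush (1 mm higher) with the empty pan, and no rim stands between them.
- large_tin_a: one of the two large flat tins with printed label, a cylinder 86 mm across (too wide for most grippers) and 40 mm high; weighs between 225 and 375 g, unknown, each drawn separately; origin at the centre of its underside, z up. Starts on the wooden stand, near the end away from the scale.
- large_tin_b: one of the two large flat tins with printed label, a cylinder 86 mm across (too wide for most grippers) and 40 mm high; weighs between 225 and 375 g, unknown, each drawn separately; origin at the centre of its underside, z up. Starts on the wooden stand, near the end away from the scale.
- small_tin: the smallest of three plain small metal tins with grey sides and a ring pull, upright cylinder 48 mm across and 24 mm high, about 50 g (within 3 percent); origin at the centre of its underside, z up. Starts on the worktop in front of the stand, in one of three places in a row.
- middle_tin: the middle one of three plain small metal tins with grey sides and a ring pull, upright cylinder 58 mm across and 34 mm high, about 100 g (within 3 percent); origin at the centre of its underside, z up. Starts on the worktop in front of the stand, in one of three places in a row.
- tall_tin: the tallest of three plain small metal tins with grey sides and a ring pull, upright cylinder 68 mm across and 48 mm high, about 200 g (within 3 percent); origin at the centre of its underside, z up. Starts on the worktop in front of the stand, in one of three places in a row.
- egg_timer: red and white dome-shaped egg timer, 67 mm across, 54 mm high, loose, standing on the wooden stand between the large tins and the pan; origin at the centre of its underside. A bystander: leave it where it is.
- garlic: garlic bulb, 50 mm across, 51 mm high, loose, on the worktop left of the dial; origin under its centre. A bystander: leave it where it is.

How it is judged:
At the end, for the whole second after the job is handed in: The hand rests between the long marks (3.54 to 4.00 rad); both large tins stand upright (within 0.1 rad) wholly on the pan; each smaller tin stands upright, wholly on the pan (or on a tin there) or off it on worktop or stand, not bridging the gap; all at rest (value of joint dial_hand between 3.54 and 4 rad and velocity of joint dial_hand between -0.3 and 0.3 rad/s and linear speed of each of large_tin_a, large_tin_b, small_tin, middle_tin, tall_tin below 0.02 m/s and angle between each of large_tin_a, large_tin_b, small_tin, middle_tin, tall_tin's own z axis and vertical below 0.1 rad and x of large_tin_a in the frame of pan_centre between -0.085 and 0.085 m and y of large_tin_a in the frame of pan_centre between -0.115 and 0.075 m and height (world z) of each of large_tin_a, large_tin_b above 0.035 m and x of large_tin_b in the frame of pan_centre between -0.085 and 0.085 m and y of large_tin_b in the frame of pan_centre between -0.115 and 0.075 m and ((x of small_tin in the frame of pan_centre between -0.11 and 0.11 m and y of small_tin in the frame of pan_centre between -0.115 and 0.094 m and height (world z) of small_tin above 0.035 m) or height (world z) of small_tin below 0.01 m or (x of small_tin in the frame of stand between -0.12 and 0.12 m and y of small_tin in the frame of stand between -0.089 and 0.11 m and height (world z) of small_tin above 0.055 m)) and ((x of middle_tin in the frame of pan_centre between -0.11 and 0.11 m and y of middle_tin in the frame of pan_centre between -0.115 and 0.089 m and height (world z) of middle_tin above 0.035 m) or height (world z) of middle_tin below 0.01 m or (x of middle_tin in the frame of stand between -0.12 and 0.12 m and y of middle_tin in the frame of stand between -0.084 and 0.11 m and height (world z) of middle_tin above 0.055 m)) and ((x of tall_tin in the frame of pan_centre between -0.11 and 0.11 m and y of tall_tin in the frame of pan_centre between -0.115 and 0.084 m and height (world z) of tall_tin above 0.035 m) or height (world z) of tall_tin below 0.01 m or (x of tall_tin in the frame of stand between -0.12 and 0.12 m and y of tall_tin in the frame of stand between -0.079 and 0.11 m and height (world z) of tall_tin above 0.055 m))); the robot touches nothing.
It fails at once if the egg timer is moved more than 20 mm or tipped (distance of egg_timer from where it was at the start of the episode above 0.02 m or angle between egg_timer's own z axis and vertical above 0.3 rad).
It fails at once if the garlic is moved more than 20 mm (distance of garlic from where it was at the start of the episode above 0.02 m).
It also fails if it takes over 72 s, if anything falls off the work surface, if the arm or the gripper's body presses on something with over 40 N, if the wrist force passes 120 N, or if a joint passes its speed limit or range.

## Working session

There is one attempt and no reset: what is moved stays moved. The work goes in short steps, Python scripts to look and compute and a shell command to move; the robot and the scene stay as the last step left them, time stands still between calls to the robot, and variables do not carry over. Pictures are saved under pics/ and viewed, at most 10 in all, crops included, and the job is handed in when it is done.

```bash
ls; mkdir -p pics; python3 - <<'E'
from plant import r
import cv2,numpy as np
s=r.get_state();print(s)
for n in("top","side"):
    im=r.snapshot(n);cv2.imwrite(f"pics/{n}0.png",im[:,:,::-1]);print(n,r.camera_params(n))
E
```

```text
pics
plant.py
steer.py
{'clock': 0.0, 'q': array([ 1.22980589,  0.68996645, -0.19450542,  1.56632623,  0.1572886 ,
        0.90252412, -0.21505859]), 'qd': array([-0.00073342, -0.0008726 ,  0.00077047, -0.00046984, -0.00093751,
       -0.00153364, -0.00019143]), 'joint_torque': array([ 3.01371711e-04, -5.27562082e+01, -1.26690287e+00, -1.53426611e+01,
       -5.26867993e-02,  6.51384107e-03,  1.58420467e-04]), 'tool_pos': array([ 0.22849828, -0.58100645,  0.21352555]), 'eef_rot': array([ 9.82482184e-01,  1.86354280e-01, -2.36508914e-04, -8.86096594e-04]), 'contact_force': array([0.22934797, 0.51896238, 0.4200662 ]), 'moment': array([ 0.01146722,  0.03136072, -0.00614993]), 'finger_force': 0.0, 'opening': 1.0032285524393594}
top {'fx': 496.44006679511034, 'fy': 496.44006679511034, 'cx': 277.7831549186117, 'cy': 204.7166696273739, 'rvec': array([ 2.18076856, -2.13631083,  0.12392447]), 'tvec': array([0.15353341, 0.53534538, 0.94775071])}
side {'fx': 402.91443636769986, 'fy': 402.91443636769986, 'cx': 281.9806809853604, 'cy': 203.03817471827068, 'rvec': array([ 0.67639166, -2.34984024,  1.44198841]), 'tvec': array([0.51507292, 0.14661888, 0.74897318])}
```

View pics/top0.png

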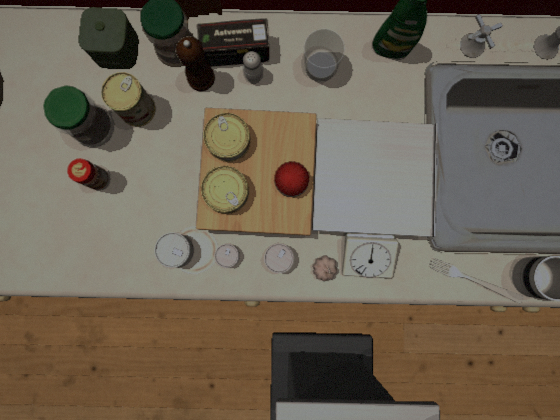

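View pics/side0.png

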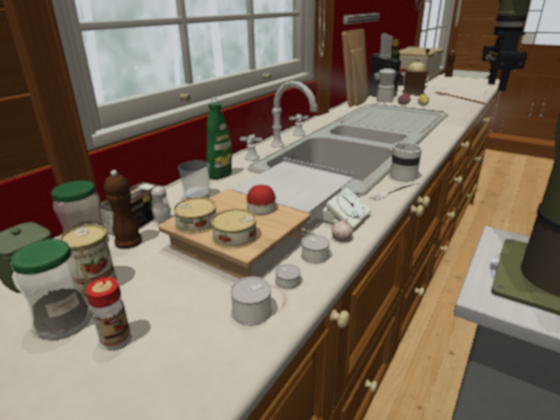

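The top view looks straight down, with image right along -y and image up along +x. It shows:
- The stand spans (197..316, 108..235), and the pan runs from about (315,119) to (434,237).
- The large tins are at (228,136) and (225,190), and the egg timer is at (292,179).
- The tall, small and middle tins are at (174,250), (228,256) and (279,258), with the garlic at (325,268) and the dial at (371,260).

The side view shows the same objects.

```bash
cat > h.py <<'E'
import numpy as np,cv2
from plant import r
from scipy.spatial.transform import Rotation as R
C={n:r.camera_params(n) for n in("top","side")}
def ray(n,uv):
    c=C[n];M=cv2.Rodrigues(c["rvec"])[0]
    d=M.T@np.array([(uv[0]-c["cx"])/c["fx"],(uv[1]-c["cy"])/c["fy"],1]);return -M.T@c["tvec"],d/np.linalg.norm(d)
def atz(n,uv,z):
    o,d=ray(n,uv);return o+d*(z-o[2])/d[2]
def tri(a,b):
    (o,d),(p,e)=ray("top",a),ray("side",b)
    s=np.linalg.lstsq(np.c_[d,-e],p-o,rcond=None)[0];A=o+d*s[0];B=p+e*s[1];return (A+B)/2,np.linalg.norm(A-B)
def pose():
    s=r.get_state();q=R.from_quat(s["eef_rot"]).as_matrix();return s["tool_pos"],np.degrees(np.arctan2(q[1,0],q[0,0])),q
def rel(w): # world displacement in tool axes
    p,_,q=pose();return q.T@(np.array(w)-p)
E
python3 - <<'E'
import cv2,numpy as np
np.set_printoptions(precision=4,suppress=True)
from h import *
a=cv2.imread("pics/top0.png");b=cv2.imread("pics/side0.png")
A=cv2.resize(a[95:290,145:445],None,fx=2.6,fy=2.6,interpolation=cv2.INTER_CUBIC)
B=cv2.resize(b[170:330,150:400],None,fx=3.2,fy=3.2,interpolation=cv2.INTER_CUBIC)
cv2.imwrite("pics/topc.png",A);cv2.imwrite("pics/sidec.png",B)
for uv,z in [((228,136),.1),((225,190),.1),((292,179),.1),((174,250),.048),((228,256),.024),((279,258),.034),((325,268),.03),((371,260),.05),((204,108),.06),((316,114),.06),((311,235),.06),((197,228),.06),((316,119),.06),((434,124),.06),((432,237),.06),((314,232),.06)]: print(uv,atz("top",uv,z))
E
```

```text
(228, 136) [0.6512 0.2598 0.1   ]
(225, 190) [0.5493 0.262  0.1   ]
(292, 179) [0.5723 0.1389 0.1   ]
(174, 250) [0.4385 0.3619 0.048 ]
(228, 256) [0.4295 0.2603 0.024 ]
(279, 258) [0.4276 0.16   0.034 ]
(325, 268) [0.4101 0.07   0.03  ]
(371, 260) [ 0.4272 -0.0158  0.05  ]
(204, 108) [0.7169 0.3131 0.06  ]
(316, 114) [0.7092 0.0933 0.06  ]
(311, 235) [0.472 0.1   0.06 ]
(197, 228) [0.4809 0.3174 0.06  ]
(316, 119) [0.6991 0.0931 0.06  ]
(434, 124) [ 0.6937 -0.1373  0.06  ]
(432, 237) [ 0.473  -0.1299  0.06  ]
(314, 232) [0.4778 0.0944 0.06  ]
```

View pics/topc.png

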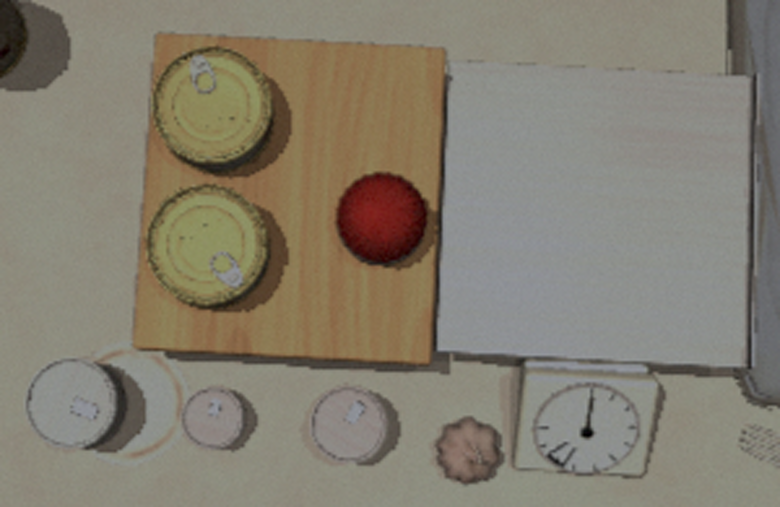

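View pics/sidec.png

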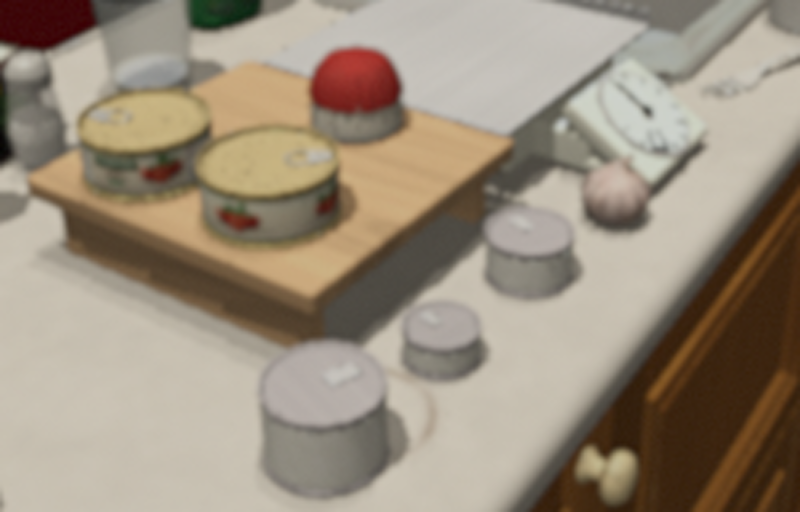

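The crops give the following top-face centres, in crop pixels, for triangulation:

| Object | Top crop | Side crop |
|---|---|---|
| Far large tin | (213,106) | (145,125) |
| Near large tin | (208,245) | (267,162) |
| Tall tin | (72,402) | (323,383) |
| Small tin | (214,417) | (442,325) |
| Middle tin | (348,424) | (529,232) |
| Timer dome | (382,217) | (355,50) |

The dial hand is at 12 o'clock.

```bash
python3 - <<'E'
np_=__import__("numpy");np_.set_printoptions(precision=4,suppress=True)
from h import *
T=lambda x,y:(145+(x+.5)/2.6-.5,95+(y+.5)/2.6-.5)
S=lambda x,y:(150+(x+.5)/3.2-.5,170+(y+.5)/3.2-.5)
for k,a,b in [("far",(213,106),(145,125)),("near",(208,245),(267,162)),("tall",(72,402),(323,383)),("small",(214,417),(442,325)),("mid",(348,424),(529,232)),("timer",(382,217),(355,50)),("standBR",(431,362),(512,148)),("standBL",(135,347),(318,303)),("panTR",(752,76),(645,22))]:
    print(k,*tri(T(*a),S(*b)))
P=[atz("top",T(*a),z) for a,z in [((157,33),.06),((444,47),.06),((431,362),.06),((135,347),.06),((449,62),.059),((752,76),.059),((749,366),.059),((440,350),.059)]]
P=np.array(P);print(P);print(P[:4].mean(0),P[4:].mean(0));v=P[:4].mean(0)-P[4:].mean(0);print(np.linalg.norm(v),np.arctan2(-v[0],v[1]))
E
```

```text
far [0.6537 0.263  0.0932] 0.000529332602776194
near [0.5525 0.2635 0.0957] 0.0012878414485062684
tall [0.4395 0.3652 0.0466] 0.0007050182731841449
small [0.431  0.2623 0.0221] 0.0007463631464736892
mid [0.4281 0.1609 0.0321] 0.00011417348094467812
timer [0.5722 0.1409 0.1176] 0.0031371862209241597
standBR [0.4745 0.1005 0.0517] 0.00017284411657824485
standBL [0.4793 0.3181 0.0536] 0.003949290140802595
panTR [ 0.5984 -0.1649  0.0489] 0.1994434437381355
[[ 0.7182  0.3111  0.06  ]
 [ 0.7116  0.0943  0.06  ]
 [ 0.474   0.1011  0.06  ]
 [ 0.4806  0.3182  0.06  ]
 [ 0.7004  0.0904  0.059 ]
 [ 0.6941 -0.1375  0.059 ]
 [ 0.476  -0.1317  0.059 ]
 [ 0.483   0.0945  0.059 ]]
[0.5961 0.2062 0.06  ] [ 0.5884 -0.0211  0.059 ]
0.2273626814801228 -0.03400943290131015
```
Heights agree within ~5mm. Good. Yaw of scale: y axis points from scale to stand: v=(0.0077,0.227) => y axis = (-sin t, cos t) so t=-0.034. x axis = (cos t, sin t) = (0.9994,-0.034).

Triangulated heights agree with the stated ones to about 5 mm. The stand/scale yaw is about -0.034 rad. Before pushing, I'll check how close the pepper mill and neighbours are to the gripper body.

```bash
python3 - <<'E'
import numpy as np;np.set_printoptions(precision=4,suppress=True)
from h import *
print("mill base side",atz("side",(127,240),0),"top",atz("top",(204,85),0))
print("mill head",*tri((190,47),(117,180)))
print("salt base",atz("side",(161,217),0),atz("top",(253,78),0))
print("salt head",*tri((251,60),(158,190)))
print("glass base",atz("side",(194,205),0), "rim",*tri((323,47),(194,168)))
print("yellow tin top",*tri((123,91),(85,238)))
print("red shaker",*tri((81,169),(104,291)))
print(rel([.66,.33,.3]),pose()[1])
E
```

```text
mill base side [0.8116 0.3263 0.    ] top [0.7857 0.3248 0.    ]
mill head [0.801  0.3277 0.1485] 0.0018613273099962256
salt base [0.8282 0.2119 0.    ] [0.803  0.2223 0.    ]
salt head [0.8083 0.2226 0.082 ] 0.001577763990987219
glass base [0.8043 0.1214 0.    ] rim [0.8335 0.0814 0.084 ] 0.005305555732756991
yellow tin top [0.7325 0.4591 0.1012] 0.003431186754499169
red shaker [0.5826 0.5303 0.0963] 0.003458537584843856
[ 0.7351 -0.69   -0.0854] 21.477788312639635
```

The rows are not in the units I measure in: shifts go in units of 25 mm and turns go in units of 0.05 rad. I convert before sending: 0.4 m is 16, -0.37 m is -14.8, -1.16 rad is -23.2.

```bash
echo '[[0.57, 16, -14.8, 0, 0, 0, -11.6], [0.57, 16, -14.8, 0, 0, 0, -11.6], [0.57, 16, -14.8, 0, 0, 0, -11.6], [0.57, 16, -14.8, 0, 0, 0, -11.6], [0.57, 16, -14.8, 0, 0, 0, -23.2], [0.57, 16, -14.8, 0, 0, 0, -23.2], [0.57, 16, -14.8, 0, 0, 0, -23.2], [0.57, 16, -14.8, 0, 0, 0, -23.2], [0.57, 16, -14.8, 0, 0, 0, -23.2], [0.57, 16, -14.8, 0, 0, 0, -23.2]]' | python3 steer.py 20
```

```text
refused: ROWS must be rows parted by a bar, with the numbers parted by commas. Nothing was moved.
```

Nothing moved. I misread the format; it is rows parted by a bar, with the numbers parted by commas. Resending.

```bash
echo '0.57,16,-14.8,0,0,0,-11.6 | 0.57,16,-14.8,0,0,0,-11.6 | 0.57,16,-14.8,0,0,0,-11.6 | 0.57,16,-14.8,0,0,0,-11.6 | 0.57,16,-14.8,0,0,0,-23.2 | 0.57,16,-14.8,0,0,0,-23.2 | 0.57,16,-14.8,0,0,0,-23.2 | 0.57,16,-14.8,0,0,0,-23.2 | 0.57,16,-14.8,0,0,0,-23.2 | 0.57,16,-14.8,0,0,0,-23.2' | python3 steer.py 20; python3 - <<'E'
from h import *
print(pose()[:2],rel([.6559,.3272,.2]))
E
```

```text
clock: 1.1
tool_pos: [0.4464, -0.1296, 0.2142]
eef_rot: [0.72, 0.694, -0.0, -0.0]
contact_force: [1.9, -0.0, -0.2]
opening: 0.572
finger_force: 0.0
(array([ 0.44642342, -0.12962464,  0.21416352]), np.float64(87.91962241059511)) [0.46412787 0.19275982 0.01409827]
```

```bash
echo '0.57,18.56,7.72,0,0,0,0 | 0.57,18.56,7.72,0,0,0,0 | 0.57,18.56,7.72,0,0,0,0 | 0.57,18.56,7.72,0,0,0,0 | 0.57,18.56,7.72,0,0,0,0 | 0.57,18.56,7.72,0,0,0,0 | 0.57,18.56,7.72,0,0,0,0 | 0.57,18.56,7.72,0,0,0,0 | 0.57,18.56,7.72,0,0,0,0 | 0.57,18.56,7.72,0,0,0,0' | python3 steer.py; echo '0.57,0.4,0.12,0,0,0,0 | 0.57,0.4,0.12,1.2,0,0,0 | 0.57,0.4,0.12,1.2,0,0,0' | python3 steer.py
python3 - <<'E'
from h import *
print(pose()[:2],rel([.6559,.3272,.2]))
im=r.snapshot("top");im2=r.snapshot("wrist")
cv2.imwrite("pics/a.png",np.hstack([cv2.resize(im[60:260,120:400],(420,300)),cv2.resize(im2,(380,300))])[:,:,::-1])
E
```

```text
clock: 2.1
tool_pos: [0.6549, 0.3247, 0.2138]
eef_rot: [0.72, 0.694, -0.001, 0.0]
contact_force: [0.6, 0.6, -0.1]
opening: 0.571
finger_force: 0.0
clock: 2.4
tool_pos: [0.6552, 0.3318, 0.1794]
eef_rot: [0.719, 0.695, -0.005, -0.001]
contact_force: [-0.7, -0.3, -0.8]
opening: 0.572
finger_force: 0.0
(array([0.65523754, 0.3317631 , 0.17943229]), np.float64(88.03350358612131)) [-0.00465228  0.00067012 -0.02054748]
```

View pics/a.png

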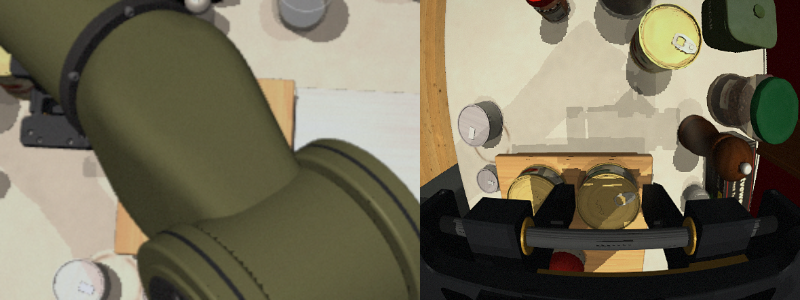

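In the tool's units: 0.107 m is 4.28, 0.08 m is 3.2.

```bash
echo '0.57,0,0,1.6,0,0,0 | 0.57,0,0,3.2,0,0,0 | 0.57,0,0,4.28,0,0,0 | 0.57,0,0,4.28,0,0,0' | python3 steer.py; echo '0.57,-0.6,0,0,0,0,0 | 0.57,-1.2,0.04,0,0,0,0 | 0.57,-1.8,0.24,0,0,0,0 | 0.57,-2.4,0.48,0,0,0,0 | 0.57,-3,0.68,0,0,0,0 | 0.57,-3.6,0.72,0,0,0,0 | 0.57,-3.6,0.72,0,0,0,0' | python3 steer.py
python3 - <<'E'
from h import *
print(pose()[:2])
im2=r.snapshot("wrist");cv2.imwrite("pics/b.png",im2[:,:,::-1])
E
```

```text
clock: 2.9
tool_pos: [0.656, 0.3305, 0.0742]
eef_rot: [0.72, 0.694, -0.004, -0.0]
contact_force: [-0.4, 0.1, 0.3]
opening: 0.568
finger_force: 0.0
clock: 3.6
tool_pos: [0.6738, 0.2378, 0.0772]
eef_rot: [0.721, 0.693, -0.001, 0.001]
contact_force: [-0.1, -0.1, 0.0]
opening: 0.57
finger_force: 0.0
(array([0.67375951, 0.23780656, 0.07715504]), np.float64(87.69556076985691))
```

View pics/b.png

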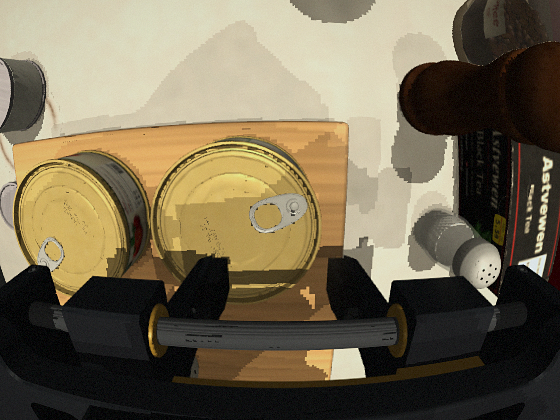

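The wrist view shows both large tins and the stand's left edge at row 125, but it isn't clear whether the tin is ahead of the fingers. I'll check through the fisheye model.

```bash
cat >> h.py <<'E'
def wproj(P,c=None):
    c=c or r.camera_params("wrist");X=cv2.Rodrigues(c["rvec"])[0]@np.array(P,float)+c["tvec"]
    t=np.arctan2(np.hypot(*X[:2]),X[2]);u=X[:2]/np.hypot(*X[:2])*t;return np.round([c["cx"]+c["fx"]*u[0],c["cy"]+c["fy"]*u[1]],1)
def wray(uv,z,c=None):
    c=c or r.camera_params("wrist");M=cv2.Rodrigues(c["rvec"])[0];a=np.array([(uv[0]-c["cx"])/c["fx"],(uv[1]-c["cy"])/c["fy"]])
    t=np.hypot(*a);d=M.T@np.r_[a/t*np.sin(t),np.cos(t)];o=-M.T@c["tvec"];return o+d*(z-o[2])/d[2]
E
python3 - <<'E'
from h import *
np.set_printoptions(precision=4,suppress=True)
p,y,q=pose();c=r.camera_params("wrist");print(p,c,"cam pos",-cv2.Rodrigues(c["rvec"])[0].T@c["tvec"],"axis",cv2.Rodrigues(c["rvec"])[0][2])
for n,P in dict(tcp=p,f1=p+q@[0,.025,0],f2=p-q@[0,.025,0],stBL=[.4806,.3182,.06],stTL=[.7182,.3111,.06]).items(): print(n,wproj(P,c))
print("tin centre",wray((235,218),.1,c),"far edge",wray((228,143),.1,c),"near edge",wray((243,301),.1,c),"L",wray((152,215),.1,c),"R",wray((318,215),.1,c))
print("near tin c",wray((78,228),.1,c))
E
```

```text
[0.6731 0.2404 0.0772] {'fx': 325.19226210127806, 'fy': 325.19226210127806, 'cx': 277.3987907067651, 'cy': 214.58473799193234, 'rvec': array([-2.8379,  0.0533,  0.0099]), 'tvec': array([-0.6626,  0.2521,  0.3396])} cam pos [0.6754 0.3167 0.248 ] axis [-0.0125 -0.2983 -0.9544]
tcp [278.8 252.7]
f1 [322.1 252.5]
f2 [235.5 252.4]
stBL [ 14.2 146.1]
stTL [351.9 124.4]
tin centre [0.653  0.2695 0.1   ] far edge [0.6522 0.3055 0.1   ] near edge [0.6532 0.2226 0.1   ] L [0.6105 0.2726 0.1   ] R [0.6929 0.2695 0.1   ]
near tin c [0.5623 0.2668 0.1   ]
```

```bash
python3 - <<'E'
from h import *
im=r.snapshot("side");w=r.snapshot("wrist")
A=cv2.resize(im[150:290,140:330],(540,400),interpolation=cv2.INTER_CUBIC)
B=cv2.resize(w[220:330,150:400],(440,194),interpolation=cv2.INTER_CUBIC)
out=np.zeros((600,800,3),np.uint8);out[:400,:540]=A;out[402:596,:440]=B
cv2.imwrite("pics/c.png",out[:,:,::-1]);p=pose();print(p[0],r.get_state()["contact_force"])
for P in (p[0]+p[2]@[0,.03,0],p[0]-p[2]@[0,.03,0]):
    X=cv2.Rodrigues(C["side"]["rvec"])[0]@P+C["side"]["tvec"];uv=X[:2]/X[2]*C["side"]["fx"]+[C["side"]["cx"],C["side"]["cy"]];print((uv-[140,150])*[540/190,400/140])
E
```

```text
[0.67229246 0.2435403  0.07734032] [-0.14696178  0.78338895 -0.72807492]
[129.82410365 160.16370557]
[187.19717472 180.76080691]
```

View pics/c.png

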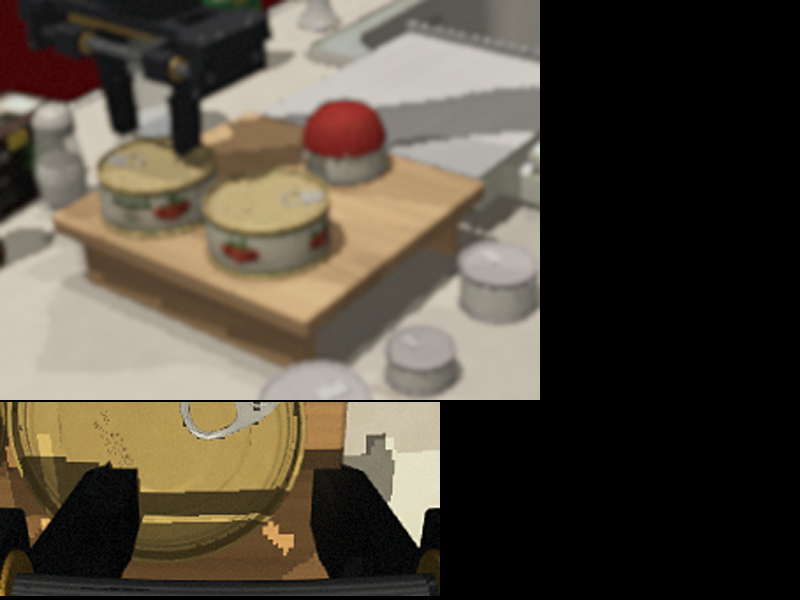

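The side view shows the fingertips over the far tin's lid at (125,133) and (185,152), about 20 mm above where the reported TCP projects. I'll measure the real tip height by touching the empty stand.

```bash
python3 -c "
from plant import r;print(r.grip_depth)"; echo '0.57,-1,0,0,0,0,0 | 0.57,-2.12,0,0,0,0,0 | 0.57,-2.12,0,0.4,0,0,0 | 0.57,-2.12,0,0.6,0,0,0 | 0.57,-2.12,0,0.6,0,0,0' | python3 steer.py; for i in 1; do echo '0.57,0,0,0.16,0,0,0 | 0.57,0,0,0.16,0,0,0' | python3 steer.py; echo '0.57,0,0,0.16,0,0,0 | 0.57,0,0,0.16,0,0,0' | python3 steer.py;echo '0.57,0,0,0.16,0,0,0 | 0.57,0,0,0.16,0,0,0' | python3 steer.py; done
```

```text
-0.0187
clock: 4.25
tool_pos: [0.6695, 0.1919, 0.0612]
eef_rot: [0.719, 0.695, -0.0, -0.001]
contact_force: [-0.0, 1.0, 0.8]
opening: 0.568
finger_force: 0.0
clock: 4.45
tool_pos: [0.6703, 0.191, 0.0579]
eef_rot: [0.719, 0.695, -0.0, -0.0]
contact_force: [0.1, -0.0, 0.4]
opening: 0.569
finger_force: 0.0
clock: 4.65
tool_pos: [0.6705, 0.1897, 0.0538]
eef_rot: [0.72, 0.694, -0.0, -0.0]
contact_force: [-0.1, 0.5, -1.2]
opening: 0.57
finger_force: 0.0
clock: 4.85
tool_pos: [0.6705, 0.1893, 0.0498]
eef_rot: [0.72, 0.694, -0.0, -0.0]
contact_force: [-0.8, -0.3, -1.6]
opening: 0.571
finger_force: 0.0
```

In the tool's units: 0.003 m is 0.12.

```bash
echo '0.57,0,0,0.12,0,0,0 | 0.57,0,0,0.12,0,0,0' | python3 steer.py; echo '0.57,0,0,0.12,0,0,0 | 0.57,0,0,0.12,0,0,0' | python3 steer.py;echo '0.57,0,0,0.12,0,0,0 | 0.57,0,0,0.12,0,0,0' | python3 steer.py; echo '0.57,0,0,0.12,0,0,0 | 0.57,0,0,0.12,0,0,0' | python3 steer.py
```

```text
clock: 5.05
tool_pos: [0.6706, 0.1893, 0.0469]
eef_rot: [0.72, 0.694, -0.0, -0.0]
contact_force: [-0.3, -0.1, -0.7]
opening: 0.572
finger_force: 0.0
clock: 5.25
tool_pos: [0.6706, 0.1893, 0.0439]
eef_rot: [0.72, 0.694, -0.0, -0.0]
contact_force: [0.1, 0.1, 1.1]
opening: 0.573
finger_force: 0.0
clock: 5.45
tool_pos: [0.6706, 0.1893, 0.0409]
eef_rot: [0.72, 0.694, -0.0, -0.0]
contact_force: [-0.5, 0.1, 0.0]
opening: 0.567
finger_force: 0.0
clock: 5.65
tool_pos: [0.6705, 0.1894, 0.0378]
eef_rot: [0.72, 0.694, -0.0, -0.0]
contact_force: [0.7, 0.7, -0.1]
opening: 0.569
finger_force: 0.0
```

```bash
echo '0.57,0,0,0.08,0,0,0 | 0.57,0,0,0.08,0,0,0' | python3 steer.py; echo '0.57,0,0,0.08,0,0,0 | 0.57,0,0,0.08,0,0,0' | python3 steer.py;echo '0.57,0,0,0.08,0,0,0 | 0.57,0,0,0.08,0,0,0' | python3 steer.py; python3 - <<'E'
from h import *
im=r.snapshot("side");w=r.snapshot("wrist")
A=cv2.resize(im[150:290,140:330],(540,400),interpolation=cv2.INTER_CUBIC)
B=cv2.resize(w[180:340,120:420],(364,194),interpolation=cv2.INTER_CUBIC)
out=np.zeros((600,800,3),np.uint8);out[:400,:540]=A;out[402:596,:364]=B
cv2.imwrite("pics/d.png",out[:,:,::-1])
E
```

```text
clock: 5.85
tool_pos: [0.6709, 0.1895, 0.0363]
eef_rot: [0.72, 0.694, 0.0, 0.0]
contact_force: [-1.2, -0.9, -0.3]
opening: 0.569
finger_force: 0.0
clock: 6.05
tool_pos: [0.671, 0.1895, 0.0361]
eef_rot: [0.72, 0.694, 0.0, 0.0]
contact_force: [-2.8, -1.5, 9.9]
opening: 0.566
finger_force: 5.4
clock: 6.25
tool_pos: [0.671, 0.1896, 0.0361]
eef_rot: [0.72, 0.694, 0.0, 0.001]
contact_force: [-6.7, -3.7, 22.0]
opening: 0.569
finger_force: 10.9
```

View pics/d.png

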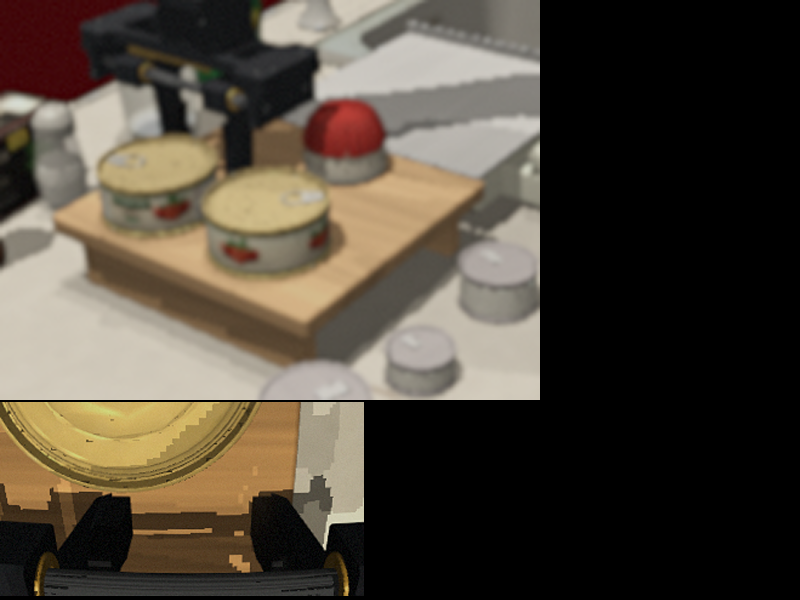

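The tips touch the stand (z = 0.06) at reported z = 0.0361, so the real tip is 24 mm above the reported TCP. The xy agrees with the wrist view, so from here on tip z = reported z + 0.024. The tins and timer haven't moved. I'll go back behind the far tin and push with the tip at about 0.07.

In the tool's units: -0.015 m is -0.6, 0.143 m is 5.72.

```bash
echo '0.57,0,0,-2,0,0,0 | 0.57,0,0,-3.6,0,0,0 | 0.57,2,-0.32,-3.8,0,0,0 | 0.57,4,-0.6,-3.8,0,0,0 | 0.57,5.72,-0.6,-3.8,0,0,0 | 0.57,5.72,-0.6,-3.8,0,0,0 | 0.57,5.72,-0.6,-2,0,0,0 | 0.57,5.72,-0.6,-0.4,0,0,0 | 0.57,5.72,-0.6,-0.32,0,0,0 | 0.57,5.72,-0.6,-0.32,0,0,0' | python3 steer.py; python3 - <<'E'
from h import *
print(pose()[:2],rel([.6559,.3295,.046]))
E
```

```text
clock: 7.35
tool_pos: [0.6607, 0.3323, 0.0399]
eef_rot: [0.72, 0.694, -0.001, -0.0]
contact_force: [-0.3, -0.2, 0.9]
opening: 0.571
finger_force: 0.0
(array([0.66070822, 0.33231875, 0.03993056]), np.float64(87.9221535463997)) [-0.0029968  -0.00471055 -0.00606072]
```

```bash
echo '0.57,0,-0.16,-0.24,0,0,0 | 0.57,-0.6,-0.16,-0.24,0,0,0 | 0.57,-1.2,-0.16,-0.24,0,0,0 | 0.57,-1.8,0.04,-0.24,0,0,0 | 0.57,-2.4,0.28,-0.24,0,0,0 | 0.57,-3,0.48,-0.24,0,0,0 | 0.57,-3.6,0.52,-0.24,0,0,0 | 0.57,-3.6,0.52,-0.24,0,0,0' | python3 steer.py
python3 - <<'E'
from h import *
print(pose()[:2])
c=r.camera_params("wrist");im2=r.snapshot("wrist");cv2.imwrite("pics/e.png",im2[:,:,::-1]);print(c["rvec"],c["tvec"])
E
```

```text
clock: 8.15
tool_pos: [0.6721, 0.237, 0.0459]
eef_rot: [0.721, 0.693, -0.001, 0.002]
contact_force: [0.4, -0.8, -0.5]
opening: 0.569
finger_force: 0.0
(array([0.67208321, 0.23704773, 0.04589755]), np.float64(87.7006049711668))
[-2.83444091  0.05594702  0.00929771] [-0.6613226   0.25907434  0.30931088]
```

View pics/e.png

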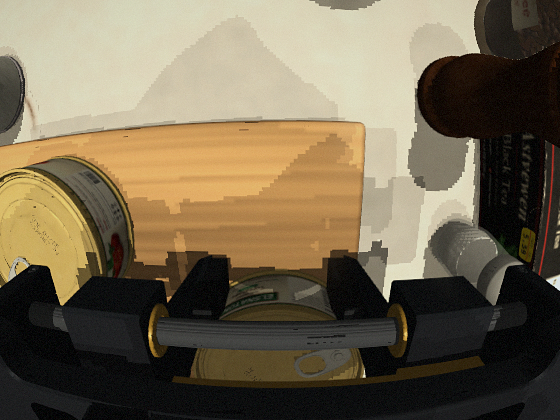

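The far tin now sits in the cradle between the fingers, at (290,340), and the near tin is untouched at (60,230). I'll push on past the timer onto the pan.

The rows are not in the units I measure in: shifts go in units of 25 mm and turns go in units of 0.05 rad. I convert before sending: -0.12 m is -4.8, -0.06 m is -2.4.

```bash
echo '0.57,-0.8,0,0,0,0,0 | 0.57,-1.6,0,0,0,0,0 | 0.57,-2.4,0,0,0,0,0 | 0.57,-3.2,0,0,0,0,0 | 0.57,-4,0,0,0,0,0 | 0.57,-4.8,0,0,0,0,0 | 0.57,-5.6,0,0,0,0,0 | 0.57,-6.4,0,0,0,0,0' | python3 steer.py; echo '0.57,-0.8,0,0,0,0,0 | 0.57,-1.6,0,0,0,0,0 | 0.57,-2.4,0,0,0,0,0 | 0.57,-3.2,0,0,0,0,0 | 0.57,-4,0,0,0,0,0 | 0.57,-4.52,0,0,0,0,0 | 0.57,-4.52,0,0,0,0,0' | python3 steer.py
python3 - <<'E'
from h import *
print(pose()[:2])
im=r.snapshot("side");cv2.imwrite("pics/f_side.png",im[:,:,::-1])
a=cv2.imread("pics/side0.png").astype(int);
# timer moved?  red mask centroid vs start
def red(i): m=(i[:,:,2]>1.8*i[:,:,1])&(i[:,:,2]>90);m=m[175:225,235:285];y,x=np.nonzero(m);return x.mean(),y.mean(),len(x)
print(red(a),red(im[:,:,::-1].astype(int)))
E
```

```text
clock: 9.0
tool_pos: [0.6645, 0.0797, 0.0461]
eef_rot: [0.72, 0.694, -0.001, 0.0]
contact_force: [0.5, 1.5, -0.7]
opening: 0.568
finger_force: 0.7
clock: 9.7
tool_pos: [0.6602, -0.0352, 0.046]
eef_rot: [0.721, 0.693, -0.001, 0.001]
contact_force: [-0.4, -0.2, -0.1]
opening: 0.575
finger_force: 0.0
(array([ 0.66024714, -0.03517421,  0.04604978]), np.float64(87.67262270602068))
(np.float64(25.423529411764704), np.float64(20.12), 425) (np.float64(25.509302325581395), np.float64(20.13720930232558), 430)
```

In the tool's units: 0.05 m is 2, -0.04 m is -1.6.

```bash
echo '0.57,1.2,0,0,0,0,0 | 0.57,2,0,-1.6,0,0,0 | 0.57,2,0,-3.2,0,0,0 | 0.57,2,0,-4,0,0,0 | 0.57,2,0,-4,0,0,0' | python3 steer.py
python3 - <<'E'
from h import *
print(pose()[:2],r.get_state()["q"],rel([.4881,.2657,.146]))
E
```

```text
clock: 10.25
tool_pos: [0.665, 0.0221, 0.1501]
eef_rot: [0.719, 0.695, 0.003, 0.002]
contact_force: [0.6, -0.4, 0.1]
opening: 0.571
finger_force: 0.0
(array([0.66503107, 0.02206786, 0.15011074]), np.float64(88.05444267781195)) [ 0.13379544  0.84331057 -0.46072261  1.49267813  0.43667578  0.90128023
 -0.49836895] [ 0.23747623 -0.18512782  0.00329391]
```

In the tool's units: 0.237 m is 9.48, -0.185 m is -7.4, 1.57 rad is 31.4.

```bash
echo '0.57,9.48,-7.4,0,0,0,31.4 | 0.57,9.48,-7.4,0,0,0,31.4 | 0.57,9.48,-7.4,0,0,0,31.4 | 0.57,9.48,-7.4,0,0,0,31.4 | 0.57,9.48,-7.4,0,0,0,31.4 | 0.57,9.48,-7.4,0,0,0,31.4 | 0.57,9.48,-7.4,0,0,0,31.4 | 0.57,9.48,-7.4,0,0,0,31.4 | 0.57,9.48,-7.4,0,0,0,31.4 | 0.57,9.48,-7.4,0,0,0,31.4' | python3 steer.py;echo '0.57,0,0,0,0,0,1.4 | 0.57,0,0,0,0,0,1.4' | python3 steer.py
python3 - <<'E'
from h import *
np.set_printoptions(precision=4,suppress=True)
print(pose()[:2],r.get_state()["q"],rel([.4881,.2657,.046]))
im=r.snapshot("side");b=r.snapshot("top");cv2.imwrite("pics/g_side.png",im[:,:,::-1]);cv2.imwrite("pics/g_top.png",b[:,:,::-1])
E
```

```text
clock: 11.25
tool_pos: [0.4851, 0.2634, 0.1451]
eef_rot: [1.0, 0.015, -0.001, 0.001]
contact_force: [-0.8, 0.8, -0.8]
opening: 0.572
finger_force: 0.0
clock: 11.45
tool_pos: [0.4852, 0.2632, 0.1452]
eef_rot: [1.0, -0.017, -0.001, 0.001]
contact_force: [0.2, 0.3, 1.0]
opening: 0.571
finger_force: 0.0
(array([0.4852, 0.2632, 0.1452]), np.float64(-1.9553406968969276)) [-0.604   0.6903  0.0386  1.8611 -0.043   0.5933 -2.1435] [ 0.003  -0.0027  0.0992]
```

In the tool's units: 0.099 m is 3.96, 0.08 m is 3.2.

```bash
echo '0.57,0,-0.12,1.6,0,0,0 | 0.57,0,-0.12,3.2,0,0,0 | 0.57,0,-0.12,3.96,0,0,0 | 0.57,0,-0.12,3.96,0,0,0' | python3 steer.py;echo '0.57,0.6,0,0,0,0,0 | 0.57,1.2,0,0,0,0,0 | 0.57,1.8,0,0,0,0,0 | 0.57,2.4,0,0,0,0,0 | 0.57,3,0,0,0,0,0 | 0.57,3.6,0,0,0,0,0 | 0.57,4.2,0,0,0,0,0 | 0.57,4.8,0,0,0,0,0 | 0.57,5.2,0,0,0,0,0 | 0.57,5.44,0,0,0,0,0' | python3 steer.py
echo '0.57,0,0,0,0,0,0 | 0.57,-0.8,0,0,0,0,0 | 0.57,-1.2,0,-0.8,0,0,0 | 0.57,-1.2,0,-2.4,0,0,0 | 0.57,-1.2,0,-4,0,0,0 | 0.57,-1.2,0,-4.4,0,0,0' | python3 steer.py
python3 - <<'E'
from h import *
np.set_printoptions(precision=4,suppress=True)
print(pose()[:2])
c=r.camera_params("wrist");im=r.snapshot("side");b=r.snapshot("wrist");t=r.snapshot("top")
for n,i in dict(side=im,wrist=b,top=t).items(): cv2.imwrite(f"pics/h_{n}.png",i[:,:,::-1])
np.save("pics/hc.npy",np.r_[c["rvec"],c["tvec"]])
hsv=cv2.cvtColor(im,cv2.COLOR_RGB2HSV);m=cv2.inRange(hsv,(18,60,90),(35,200,255));m[:,:150]=0;m[:170]=0;m[260:]=0
n,l,s,ce=cv2.connectedComponentsWithStats(m)
for k in range(1,n):
    if s[k,4]>60: print(s[k],ce[k],atz("side",ce[k],.1))
E
```

```text
clock: 11.95
tool_pos: [0.4842, 0.2651, 0.0445]
eef_rot: [1.0, -0.017, -0.003, 0.001]
contact_force: [-0.3, 0.8, 0.8]
opening: 0.573
finger_force: 0.0
clock: 12.95
tool_pos: [0.6229, 0.2612, 0.0484]
eef_rot: [1.0, -0.018, 0.0, -0.0]
contact_force: [-3.6, -0.9, 1.5]
opening: 0.573
finger_force: 1.2
clock: 13.55
tool_pos: [0.595, 0.2638, 0.1627]
eef_rot: [1.0, -0.017, 0.004, -0.002]
contact_force: [0.6, 0.6, 0.1]
opening: 0.566
finger_force: 0.0
(array([0.595 , 0.2638, 0.1627]), np.float64(-1.9887855386527844))
[269 171  29   6  75] [282.8267 174.0267] [0.589  0.0282 0.1   ]
[447 170  47  90 568] [468.669  216.1901] [0.1722 0.0212 0.1   ]
[491 170  31  60 674] [507.049  201.9288] [ 0.1173 -0.0836  0.1   ]
[169 196  44  21 688] [189.8823 205.782 ] [0.6617 0.268  0.1   ]
[410 196  20  20 213] [420.0563 204.9108] [0.2643 0.0216 0.1   ]
[170 218  39  14 146] [187.5411 227.3493] [0.6032 0.3346 0.1   ]
[223 242  37  14 209] [240.7512 248.4545] [0.4758 0.3393 0.1   ]
[501 250  22  10 150] [509.8533 255.7867] [0.0909 0.1281 0.1   ]
```

In the tool's units: -0.066 m is -2.64, 0.047 m is 1.88, -1.2 rad is -24.

```bash
echo '0.57,1.88,-2.64,0,0,0,-24 | 0.57,1.88,-2.64,0,0,0,-24 | 0.57,1.88,-2.64,0,0,0,-24 | 0.57,1.88,-2.64,0,0,0,-24 | 0.57,1.88,-2.64,0,0,0,-24 | 0.57,1.88,-2.64,0,0,0,-24 | 0.57,1.88,-2.64,0,0,0,-24 | 0.57,1.88,-2.64,0,0,0,-24' | python3 steer.py;echo '0.57,0,0,0,0,0,-14.4 | 0.57,0,0,0,0,0,-14.4 | 0.57,0,0,0,0,0,-14.4 | 0.57,0,0,0,0,0,-14.4 | 0.57,0,0,0,0,0,-14.4 | 0.57,0,0,0,0,0,-14.4' | python3 steer.py
python3 - <<'E'
from h import *
np.set_printoptions(precision=4,suppress=True)
print(pose()[:2],r.get_state()["q"],rel([.644,.328,.046]),rel([.666,.264,.046]))
E
```

```text
clock: 14.5
tool_pos: [0.6402, 0.3262, 0.1545]
eef_rot: [0.833, 0.553, -0.002, -0.0]
contact_force: [0.7, 0.4, 0.3]
opening: 0.571
finger_force: 0.0
clock: 15.1
tool_pos: [0.6403, 0.3261, 0.1547]
eef_rot: [0.587, 0.809, -0.002, -0.001]
contact_force: [0.0, -0.2, 0.9]
opening: 0.568
finger_force: 0.0
(array([0.6403, 0.3261, 0.1547]), np.float64(108.04593980101852)) [-0.3181  0.9192 -0.4793  1.2818  0.4357  1.0469 -0.5389] [0.0007 0.0046 0.1086] [-0.067   0.0057  0.1086]
```

In the tool's units: 0.005 m is 0.2, 0.003 m is 0.12.

```bash
echo '0.57,0.12,0.2,1.6,0,0,0 | 0.57,0.12,0.2,3.2,0,0,0 | 0.57,0.12,0.2,4.32,0,0,0 | 0.57,0.12,0.2,4.32,0,0,0' | python3 steer.py;echo '0.57,-0.6,0,0,0,0,0 | 0.57,-1.12,0,0,0,0,0 | 0.57,-1.68,-0.2,0,0,0,0 | 0.57,-2.24,-0.4,0,0,0,0 | 0.57,-2.8,-0.6,0,0,0,0 | 0.57,-2.84,-0.36,0,0,0,2.8 | 0.57,-2.88,-0.16,0,0,0,5 | 0.57,-2.92,0,0,0,0,7 | 0.57,-2.92,0,0,0,0,7' | python3 steer.py
python3 - <<'E'
from h import *
np.set_printoptions(precision=4,suppress=True)
p=pose();print(p[:2])
t=-.034;v=p[0][:2]-[.5961,.2062];X=np.array([np.cos(t),np.sin(t)]);Y=np.array([-np.sin(t),np.cos(t)]);print("stand",v@X,v@Y)
b=r.snapshot("wrist");c=r.camera_params("wrist");hsv=cv2.cvtColor(b,cv2.COLOR_RGB2HSV);cv2.imwrite("pics/i_wrist.png",b[:,:,::-1])
E
```

```text
clock: 15.5
tool_pos: [0.6414, 0.3285, 0.043]
eef_rot: [0.588, 0.809, -0.005, -0.002]
contact_force: [-0.6, 0.0, -0.0]
opening: 0.569
finger_force: 0.0
clock: 16.4
tool_pos: [0.6686, 0.2595, 0.0495]
eef_rot: [0.72, 0.694, -0.001, 0.001]
contact_force: [0.6, -0.2, -0.7]
opening: 0.568
finger_force: 0.0
(array([0.6686, 0.2595, 0.0495]), np.float64(87.83523637876559))
stand 0.07067921022567723 0.0557428145747459
```

In the tool's units: -0.02 m is -0.8, 0.004 m is 0.16.

```bash
echo '0.57,-0.8,0,0.08,0,0,0 | 0.57,-1.6,0,0.16,0,0,0 | 0.57,-2.4,0,0.16,0,0,0 | 0.57,-3.2,0,0.16,0,0,0 | 0.57,-4,0,0.16,0,0,0 | 0.57,-4.8,0,0.16,0,0,0 | 0.57,-5.6,0,0.16,0,0,0 | 0.57,-6.4,0,0.16,0,0,0 | 0.57,-7.2,0,0.16,0,0,0 | 0.57,-7.76,0,0.16,0,0,0' | python3 steer.py;echo '0.57,-0.24,0,0,0,0,0 | 0.57,-0.4,0,0,0,0,0 | 0.57,-0.4,0,0,0,0,0' | python3 steer.py
python3 - <<'E'
from h import *
np.set_printoptions(precision=4,suppress=True)
p=pose();print(p[:2])
for n in("side","wrist","top"):
    im=r.snapshot(n);cv2.imwrite(f"pics/j_{n}.png",im[:,:,::-1])
    if n=="side":
        hsv=cv2.cvtColor(im,cv2.COLOR_RGB2HSV);m=cv2.inRange(hsv,(18,60,90),(35,200,255));m[:,:150]=0;m[:130]=0;m[260:]=0;m[:,400:]=0
        k,l,s,ce=cv2.connectedComponentsWithStats(m)
        for j in range(1,k):
            if s[j,4]>60: print(s[j],ce[j],atz("side",ce[j],.095))
def red(i): m=(i[:,:,2]>1.8*i[:,:,1])&(i[:,:,2]>90);m=m[175:225,235:285];y,x=np.nonzero(m);return x.mean(),y.mean(),len(x)
print(red(cv2.imread("pics/j_side.png").astype(int)))
E
```

```text
clock: 17.45
tool_pos: [0.6596, 0.0624, 0.0441]
eef_rot: [0.721, 0.693, -0.003, 0.0]
contact_force: [-0.2, 1.4, -0.4]
opening: 0.57
finger_force: 0.8
clock: 17.75
tool_pos: [0.6603, 0.0572, 0.0451]
eef_rot: [0.72, 0.694, -0.001, -0.0]
contact_force: [0.7, 0.4, -0.1]
opening: 0.571
finger_force: 0.0
(array([0.6603, 0.0572, 0.0451]), np.float64(87.93715030545137))
[285 153  14  13 114] [291.5789 159.0439] [ 0.6309 -0.0812  0.095 ]
[215 157  13   8  76] [221.1447 160.5658] [0.785  0.0244 0.095 ]
[246 165  13  11  93] [252.5484 169.7957] [0.675 0.034 0.095]
[218 212  65  22 179] [249.4637 222.3296] [0.5222 0.2527 0.095 ]
[199 233  61  25 359] [231.7159 246.1226] [0.4985 0.3358 0.095 ]
(np.float64(25.561844863731658), np.float64(19.366876310272538), 477)
```

```bash
echo '0.57,0.8,0,0,0,0,0 | 0.57,1.2,0,-1.6,0,0,0 | 0.57,1.2,0,-3.6,0,0,0 | 0.57,1.2,0,-5.6,0,0,0 | 0.57,4.8,-9.6,-5.6,0,0,31.4 | 0.57,4.8,-9.6,-5.6,0,0,31.4 | 0.57,4.8,-9.6,-5.6,0,0,31.4 | 0.57,4.8,-9.6,-5.6,0,0,31.4 | 0.57,4.8,-9.6,-5.6,0,0,31.4 | 0.57,4.8,-9.6,-5.6,0,0,31.4' | python3 steer.py;echo '0.8,0,0,0,0,0,13.4 | 0.8,0,0,0,0,0,13.4 | 0.8,0,0,0,0,0,13.4 | 0.8,0,0,0,0,0,13.4 | 0.8,0,0,0,0,0,13.4' | python3 steer.py
python3 - <<'E'
from h import *
np.set_printoptions(precision=4,suppress=True)
p=pose();print(p[:2],r.get_state()["q"])
c=r.camera_params("wrist")
for n in("wrist","side","top"):
    im=r.snapshot(n);cv2.imwrite(f"pics/k_{n}.png",im[:,:,::-1])
    if n=="side":
        hsv=cv2.cvtColor(im,cv2.COLOR_RGB2HSV);m=cv2.inRange(hsv,(18,60,90),(35,200,255));m[:,:150]=0;m[:130]=0;m[260:]=0;m[:,400:]=0
        k,l,s,ce=cv2.connectedComponentsWithStats(m)
        for j in range(1,k):
            if s[j,4]>60: print(s[j],ce[j],atz("side",ce[j],.095))
np.save("pics/kc.npy",np.r_[c["rvec"],c["tvec"]])
def red(i): m=(i[:,:,2]>1.8*i[:,:,1])&(i[:,:,2]>90);m=m[175:225,235:285];y,x=np.nonzero(m);return x.mean(),y.mean(),len(x)
print(red(cv2.imread("pics/k_side.png").astype(int)))
# dial in top image: dark pixels, compare with start
a=cv2.imread("pics/top0.png",0);b=cv2.imread("pics/k_top.png",0)
print("dial patch mean diff",np.abs(a[235:285,340:400].astype(int)-b[235:285,340:400]).mean())
sc=np.abs(a.astype(int)-b)>25
for y in range(238,284,2): print("".join("#" if v<75 else "+" if v<110 else "." for v in b[y,340:402]))
E
```

```text
clock: 18.9
tool_pos: [0.4186, 0.189, 0.1856]
eef_rot: [0.95, 0.313, -0.002, -0.001]
contact_force: [-0.1, -0.5, 0.3]
opening: 0.57
finger_force: 0.0
clock: 19.4
tool_pos: [0.4251, 0.1873, 0.1856]
eef_rot: [1.0, -0.019, 0.0, -0.0]
contact_force: [-0.1, -0.7, -0.5]
opening: 0.802
finger_force: 0.0
(array([0.4251, 0.1873, 0.1856]), np.float64(-2.1786755785613052)) [-0.5403  0.533   0.0397  2.0746 -0.0395  0.534  -2.0809]
[246 153  50  27 721] [271.2344 167.1262] [ 0.645 -0.005  0.095]
[215 155  15  10  90] [222.0667 160.1   ] [0.7851 0.0204 0.095 ]
[220 213  52  18 159] [246.3333 221.4528] [0.5293 0.2531 0.095 ]
[169 217  30  16  91] [183.9231 224.2088] [0.6242 0.3235 0.095 ]
[200 228  58  30 378] [231.1481 245.8545] [0.4999 0.3356 0.095 ]
(np.float64(25.387096774193548), np.float64(19.378494623655914), 465)
dial patch mean diff 27.928333333333335
.....++...............................................++......
....+++.......................................................
....++........................................................
....++...............................................
[... 506 characters left out ...]
.++....
+###+++..+++...............+#####......................++.....
+###++....+++.................++#+.....................++.....
+###+++...+++##+...+##++...+....+#+....................+......
+##+++.....++++.+##++...+#+......+##..................++......
+##+++.++..++++###++...+#+.........+#.................+.......
+##++.++......+++###++#+............++................+.......
++#+++.+........++++##+..#+......++...++......................
+++++++++++++++++++++++++++++++++++++++++............+........
++++++++++++++++++++++++++++++++++++++++++++++++++++..........
++++++++++++++++++++++++++++++++++++++++++++..................
+++++++++++++++++++++++++++++++++++++++++++++.................
```

The top picture shows the dial hand at about 2.57 rad, which is about 546 g. Adding the tall (200 g) and small (50 g) tins gives about 796 g. I'll check the lids in the same picture and work out the grasp moves.

```bash
python3 - <<'E'
from h import *
np.set_printoptions(precision=4,suppress=True)
t=cv2.imread("pics/k_top.png");hsv=cv2.cvtColor(t,cv2.COLOR_BGR2HSV);m=cv2.inRange(hsv,(20,70,70),(35,255,255));m[:100]=0;m[240:]=0;m[:,:300]=0;m[:,440:]=0
m=cv2.morphologyEx(m,cv2.MORPH_CLOSE,np.ones((3,3)))
k,l,s,ce=cv2.connectedComponentsWithStats(m)
for j in range(1,k):
    if s[j,4]>60:
        w=atz("top",(s[j,0]+s[j,2]/2-.5,s[j,1]+s[j,3]/2-.5),.092);v=w[:2]-[.5884,-.0211];print(s[j],w,"pan x",v@[.9994,-.034],"y",v@[.034,.9994])
print(rel([.4395,.3652,-.012]),rel([.431,.2623,-.019]))
E
```

```text
[303 114   8  50 156] [0.6514 0.1128 0.092 ] pan x 0.05845150647179799 y 0.13598659860499712
[ 335  114   97   46 3190] [ 0.6582 -0.031   0.092 ] pan x 0.07008065762140406 y -0.007512213084440845
[300 193  10  39 185] [0.5124 0.1146 0.092 ] pan x -0.08058242451596731 y 0.13301908717970387
[ 0.0086 -0.1785  0.1975] [ 0.0034 -0.0753  0.2045]
```

In the tool's units: -0.178 m is -7.12, -0.15 m is -6.

```bash
echo '1,0.36,-2,0,0,0,0 | 1,0.36,-4,0,0,0,0 | 1,0.36,-6,0,0,0,0 | 1,0.36,-7.12,1.2,0,0,0 | 1,0.36,-7.12,2.4,0,0,0 | 1,0.36,-7.12,3.2,0,0,0 | 1,0.36,-7.12,3.2,0,0,0' | python3 steer.py 20
python3 - <<'E'
from h import *
np.set_printoptions(precision=4,suppress=True)
print(pose()[:2],rel([.4395,.3652,-.012]))
c=r.camera_params("wrist");w=r.snapshot("wrist")
print("tall predicted top px",wproj([.4395,.3652,.048],c),[wproj([.4395+.034*np.cos(a),.3652+.034*np.sin(a),.048],c) for a in (0,1.57,3.14,4.71)])
g=cv2.cvtColor(w,cv2.COLOR_RGB2GRAY);cv2.imwrite("pics/l.png",w[:,:,::-1])
for y in range(140,300,5): print("".join(" .:-=+*#%@"[v*10//256] for v in g[y,150:410:3]))
E
```

```text
clock: 20.25
tool_pos: [0.4384, 0.3631, 0.1027]
eef_rot: [1.0, -0.016, -0.002, 0.002]
contact_force: [-1.0, -0.3, -0.5]
opening: 1.0
finger_force: 0.0
(array([0.4384, 0.3631, 0.1027]), np.float64(-1.8627272568135789)) [ 0.0016 -0.0026  0.1147]
tall predicted top px [272.8 220.5] [array([271.1, 174.6]), array([226.8, 221.8]), array([274.4, 262.4]), array([319.1, 219.1])]<stdin>:7: RuntimeWarning: overflow encountered in scalar multiply
Traceback (most recent call last):
OverflowError: Python integer 256 out of bounds for uint8
```

```bash
python3 - <<'E'
import cv2
g=cv2.imread("pics/l.png",0)
for y in range(150,300,6): print(y,"".join(" .:-=+*#%@"[int(v)*10//256] for v in g[y,180:370:2]))
print(cv2.HoughCircles(cv2.medianBlur(g,3),cv2.HOUGH_GRADIENT,1,40,param1=80,param2=18,minRadius=36,maxRadius=56))
E
```

```text
150 ********************************************************************++++*++++++=:=+************
156 *************************************************************+++++++=++++++++++=:=+************
162 ******************************************************++=-=++++******+++++++++=-:=+**++********
168 ******************************************+==::::::--=+**************************==++==========
174 **********************************++==--::::::::::::::::::::::::+=+****************++++********
180 +++++**************************++------.-++*+++++++++++..::::::::--:::****************+++******
186 ++++++++++++++++++++++++**+++++=::-*+:+++++++++++++++++++==++.::.:::::::=++**:--------:::.:::::
192 ++++++++++++++++++++++++++++++:::.:::::::::::::::::++++++++=+=-==:.::::::::------------:::.::::
198 ++++++++++++++++++++++++++++-:.::::::::::::::::::::*++++++:::::::-=::::::::-:-------:--:::::::.
204 +++++++++++++++++++++++++++..:.........:.............................::::::----:-:----::::.....
210 ++++++++++++++++++++++++++..............................:.............:::::--:--::-:-::::.....:

[... 767 characters left out ...]
***********************+****-:  
264       #*********#***********###############+==-:::=++*###***********************************.  
270       =*********************##################################******************************   
276        ***********************##################################****************************   
282        #************************#################################**************************.   
288        =**************************##########################*****************+*****+*++++++    
294       +***************************************************++++=++=====++---:-::::::::.......   
[[[272.5 220.5  43.2]
  [318.5 200.5  39.9]
  [ 57.5  51.5  36.5]]]
```

The wrist view puts the lid at (272.5,220.5), and the prediction was (272.8,220.5). Descend and grip.

In the tool's units: 0.113 m is 4.52, 0.08 m is 3.2.

```bash
echo '1,0.08,-0.12,1.6,0,0,0 | 1,0.08,-0.12,3.2,0,0,0 | 1,0.08,-0.12,4.52,0,0,0 | 1,0.08,-0.12,4.52,0,0,0 | 0.6,0.08,-0.12,4.52,0,0,0 | 0.6,0.08,-0.12,4.52,0,0,0 | 0.6,0.08,-0.12,4.52,0,0,0 | 0.6,0.08,-0.12,4.52,0,0,0 | 0.6,0.08,-0.12,4.52,0,0,0' | python3 steer.py 25; echo '0.6,0,0,-2,0,0,0 | 0.6,0,0,-4,0,0,0 | 0.6,0,0,-5.2,0,0,0 | 0.6,0,0,-5.2,0,0,0' | python3 steer.py
python3 - <<'E'
from h import *
np.set_printoptions(precision=4,suppress=True)
# place tall: pan (-0.045,-0.055)
w=np.array([.5884,-.0211])+np.array([.9994,-.034])*-.045+np.array([.034,.9994])*-.055
print(pose()[:2],w,rel([*w,.13]),r.get_state()["q"])
E
```

```text
clock: 21.2
tool_pos: [0.4439, 0.3673, -0.0054]
eef_rot: [1.0, -0.018, 0.001, -0.001]
contact_force: [0.3, -1.3, 8.9]
opening: 0.766
finger_force: 25.0
clock: 21.6
tool_pos: [0.4453, 0.3692, 0.1276]
eef_rot: [1.0, -0.018, 0.004, -0.004]
contact_force: [0.4, -0.1, -2.8]
opening: 0.77
finger_force: 25.0
(array([0.4453, 0.3692, 0.1276]), np.float64(-2.0250780871316167)) [ 0.5416 -0.0745] [ 0.1119  0.4401 -0.0048] [-0.8095  0.741   0.0638  1.8088 -0.0777  0.5837 -2.3041]
```

In the tool's units: 0.112 m is 4.48, -0.02 m is -0.8.

```bash
echo '0.6,0,1.2,-0.8,0,0,0 | 0.6,0,3.2,-0.8,0,0,0 | 0.6,0.4,5.2,-0.8,0,0,0 | 0.6,0.8,6.8,-0.8,0,0,0 | 0.6,1.2,8.4,-0.8,0,0,0 | 0.6,2,10,-0.8,0,0,0 | 0.6,2.8,11.6,-0.8,0,0,0 | 0.6,3.6,13.2,-0.8,0,0,0 | 0.6,4.4,14.8,-0.8,0,0,0 | 0.6,4.48,16.4,-0.8,0,0,0' | python3 steer.py; echo '0.6,0.04,0.8,0,0,0,0 | 0.6,0.04,1.2,0,0,0,0 | 0.6,0.04,1.2,0,0,0,0 | 0.6,0.04,1.2,0,0,0,0' | python3 steer.py
python3 - <<'E'
from h import *
np.set_printoptions(precision=4,suppress=True)
print(pose()[:2],rel([.5416,-.0745,.049]),r.get_state()["opening"])
for n in("top","side"): cv2.imwrite(f"pics/m_{n}.png",r.snapshot(n)[:,:,::-1])
a=cv2.imread("pics/side0.png");b=cv2.imread("pics/m_side.png")
T=a[182:216,244:278];res=cv2.matchTemplate(b[170:230,230:290],T,cv2.TM_CCOEFF_NORMED);print(cv2.minMaxLoc(res),"expect (14,12)")
E
```

```text
clock: 22.6
tool_pos: [0.5424, -0.0486, 0.1419]
eef_rot: [1.0, -0.018, 0.001, -0.0]
contact_force: [0.2, -0.1, -2.4]
opening: 0.763
finger_force: 25.0
clock: 23.0
tool_pos: [0.5398, -0.0748, 0.1421]
eef_rot: [1.0, -0.017, -0.0, -0.001]
contact_force: [0.6, 0.9, -1.9]
opening: 0.764
finger_force: 25.0
(array([ 0.5398, -0.0748,  0.1421]), np.float64(-1.8936038797360357)) [ 0.0019 -0.0002  0.0931] 0.7635944513000504
(-0.1847047060728073, 0.7493504285812378, (0, 26), (14, 12)) expect (14,12)
```

Timer unmoved. I'll lower the tall tin and release it on the pan.

```bash
echo '0.6,0.08,0,1.6,0,0,0 | 0.6,0.08,0,3,0,0,0 | 0.6,0.08,0,3.4,0,0,0 | 0.6,0.08,0,3.6,0,0,0 | 0.6,0.08,0,3.72,0,0,0 | 0.6,0.08,0,3.72,0,0,0' | python3 steer.py; echo '0.6,0,0,0.04,0,0,0 | 0.88,0,0,0.04,0,0,0 | 0.88,0,0,0.04,0,0,0 | 0.88,0,0,0.04,0,0,0 | 0.88,0,0,0.04,0,0,0' | python3 steer.py; echo '0.88,0,0,-1.6,0,0,0 | 0.88,0,0,-3.6,0,0,0 | 0.88,0,0,-4.4,0,0,0' | python3 steer.py
python3 - <<'E'
from h import *
np.set_printoptions(precision=4,suppress=True)
print(pose()[:2],rel([.431,.2623,.14]))
E
```

```text
clock: 23.7
tool_pos: [0.5429, -0.0767, 0.0502]
eef_rot: [1.0, -0.017, 0.001, 0.0]
contact_force: [0.8, 0.3, -1.7]
opening: 0.768
finger_force: 25.0
clock: 24.2
tool_pos: [0.5422, -0.0769, 0.0486]
eef_rot: [1.0, -0.018, 0.0, 0.0]
contact_force: [-1.0, 0.5, -0.5]
opening: 0.88
finger_force: 0.0
clock: 24.5
tool_pos: [0.544, -0.0772, 0.1621]
eef_rot: [1.0, -0.018, 0.003, 0.0]
contact_force: [0.2, 0.4, -1.3]
opening: 0.877
finger_force: 0.0
(array([ 0.544 , -0.0772,  0.1621]), np.float64(-2.0354095863502724)) [-0.1251 -0.3352  0.0212]
```

In the tool's units: -0.335 m is -13.4, -0.31 m is -12.4.

```bash
echo '0.8,-0.8,-1.6,0,0,0,0 | 0.8,-1.6,-3.4,0,0,0,0 | 0.8,-2.4,-5.2,0,0,0,0 | 0.8,-3.2,-7,0,0,0,0 | 0.8,-4,-8.8,0,0,0,0 | 0.8,-4.8,-10.6,0,0,0,0 | 0.8,-5.12,-12.4,0.8,0,0,0 | 0.8,-5.12,-13.4,2,0,0,0 | 0.8,-5.12,-13.4,3.2,0,0,0 | 0.8,-5.12,-13.4,3.2,0,0,0' | python3 steer.py
python3 - <<'E'
from h import *
np.set_printoptions(precision=4,suppress=True)
print(pose()[:2],rel([.429,.2623,-.016]))
c=r.camera_params("wrist");w=r.snapshot("wrist");cv2.imwrite("pics/n.png",w[:,:,::-1])
print("pred",wproj([.431,.2623,.024],c));g=cv2.cvtColor(w,cv2.COLOR_RGB2GRAY)
print(cv2.HoughCircles(cv2.medianBlur(g,3),cv2.HOUGH_GRADIENT,1,40,param1=80,param2=15,minRadius=18,maxRadius=40))
E
```

```text
clock: 25.5
tool_pos: [0.4234, 0.2621, 0.0756]
eef_rot: [1.0, -0.016, -0.003, 0.002]
contact_force: [-0.2, -0.9, 0.3]
opening: 0.801
finger_force: 0.0
(array([0.4234, 0.2621, 0.0756]), np.float64(-1.8845719568428485)) [ 0.0061 -0.0007  0.0915]
pred [275.2 213.2]
[[[407.5 212.5  38.3]
  [277.5 215.5  31.6]
  [494.5 228.5  27.2]
  [180.5 199.5  36. ]
  [478.5 188.5  38.3]
  [535.5 180.5  23.8]
  [455.5  10.5  28.9]
  [150.5 326.5  33.8]
  [232.5 172.5  19.1]]]
```

In the tool's units: 0.091 m is 3.64, 0.075 m is 3.

```bash
echo '0.8,0.2,0,1.6,0,0,0 | 0.8,0.2,0,3,0,0,0 | 0.8,0.2,0,3.64,0,0,0 | 0.8,0.2,0,3.64,0,0,0 | 0.4,0.2,0,3.64,0,0,0 | 0.4,0.2,0,3.64,0,0,0 | 0.4,0.2,0,3.64,0,0,0 | 0.4,0.2,0,3.64,0,0,0 | 0.4,0.2,0,3.64,0,0,0' | python3 steer.py 20; echo '0.4,0,0,-2,0,0,0 | 0.4,0,0,-4,0,0,0 | 0.4,0,0,-6,0,0,0 | 0.4,0,0,-6,0,0,0' | python3 steer.py
python3 - <<'E'
from h import *
np.set_printoptions(precision=4,suppress=True)
w=np.array([.5884,-.0211])+np.array([.9994,-.034])*-.045+np.array([.034,.9994])*.045
print(pose()[:2],w,rel([*w,.14]),r.get_state()["q"])
E
```

```text
clock: 26.45
tool_pos: [0.4318, 0.2625, -0.0113]
eef_rot: [1.0, -0.018, 0.001, -0.001]
contact_force: [-0.4, -1.1, 7.7]
opening: 0.532
finger_force: 20.0
clock: 26.85
tool_pos: [0.4343, 0.2643, 0.1434]
eef_rot: [1.0, -0.018, 0.005, -0.003]
contact_force: [0.6, 0.9, -1.4]
opening: 0.54
finger_force: 20.0
(array([0.4343, 0.2643, 0.1434]), np.float64(-2.04813285127262)) [0.545  0.0254] [0.1191 0.2348 0.0029] [-0.657   0.6453  0.031   2.0038 -0.0392  0.4809 -2.2042]
```

```bash
echo '0.4,0.8,1.6,-0.4,0,0,-3 | 0.4,1.6,3.2,-0.4,0,0,-6 | 0.4,2.4,4.8,-0.4,0,0,-9 | 0.4,3.2,6.4,-0.4,0,0,-12 | 0.4,4,8,-0.4,0,0,-15 | 0.4,4.36,8.8,-0.4,0,0,-18 | 0.4,4.36,8.8,-0.4,0,0,-21 | 0.4,4.36,8.8,-0.4,0,0,-24 | 0.4,4.36,8.8,-0.4,0,0,-27 | 0.4,4.36,8.8,-0.4,0,0,-30' | python3 steer.py; echo '0.4,0,0,0,0,0,-1.4 | 0.4,0,0,0,0,0,-1.4 | 0.4,0,0,0,0,0,-1.4' | python3 steer.py
python3 - <<'E'
from h import *
np.set_printoptions(precision=4,suppress=True)
print(pose()[:2],rel([.5355,.0407,.0395]),r.get_state()["opening"])
cv2.imwrite("pics/o_top.png",r.snapshot("top")[:,:,::-1])
E
```

```text
clock: 27.85
tool_pos: [0.5314, 0.0382, 0.147]
eef_rot: [0.742, 0.671, -0.0, -0.0]
contact_force: [0.1, -0.8, -0.5]
opening: 0.539
finger_force: 20.0
clock: 28.15
tool_pos: [0.5317, 0.0384, 0.1471]
eef_rot: [0.72, 0.694, -0.0, -0.0]
contact_force: [0.6, 0.6, -0.7]
opening: 0.535
finger_force: 20.0
(array([0.5317, 0.0384, 0.1471]), np.float64(87.8257421697275)) [0.0025 0.0038 0.1076] 0.5349634190562299
```

In the tool's units: 0.107 m is 4.28, 0.104 m is 4.16.

```bash
echo '0.4,0.08,0.12,1.6,0,0,0 | 0.4,0.08,0.12,3.4,0,0,0 | 0.4,0.08,0.12,4,0,0,0 | 0.4,0.08,0.12,4.16,0,0,0 | 0.4,0.08,0.12,4.28,0,0,0 | 0.4,0.08,0.12,4.28,0,0,0' | python3 steer.py; echo '0.7,0,0,0,0,0,0 | 0.7,0,0,0,0,0,0 | 0.7,0,0,0,0,0,0 | 0.7,0,0,0,0,0,0' | python3 steer.py; echo '0.7,0,0,-2,0,0,0 | 0.7,0,0,-4,0,0,0 | 0.7,0,0,-6,0,0,0 | 0.7,2,-1.2,-6,0,0,0 | 0.7,4,-2.4,-6,0,0,0 | 0.7,6,-3.6,-6,0,0,0 | 0.7,8,-4.8,-6,0,0,0 | 0.7,10,-4.8,-6,0,0,0 | 0.7,10,-4.8,-6,0,0,0 | 0.7,10,-4.8,-6,0,0,0' | python3 steer.py; echo '0.7,0,0,0,0,0,0 | 0.7,0,0,0,0,0,0 | 0.7,0,0,0,0,0,0 | 0.7,0,0,0,0,0,0' | python3 steer.py
python3 - <<'E'
from h import *
t=r.snapshot("top");s=r.snapshot("side")
A=cv2.resize(t[95:290,145:445],(560,364),interpolation=cv2.INTER_CUBIC)
D=cv2.resize(t[238:284,340:404],(320,230),interpolation=cv2.INTER_CUBIC)
S=cv2.resize(s[130:270,190:400],(345,230),interpolation=cv2.INTER_CUBIC)
out=np.zeros((600,800,3),np.uint8);out[:364,:560]=A;out[368:598,:320]=D;out[368:598,330:675]=S
cv2.imwrite("pics/final.png",out[:,:,::-1])
E
```

```text
clock: 28.8
tool_pos: [0.5358, 0.0407, 0.041]
eef_rot: [0.72, 0.694, 0.001, 0.0]
contact_force: [1.1, 0.2, -0.1]
opening: 0.539
finger_force: 20.0
clock: 29.2
tool_pos: [0.5354, 0.0404, 0.0407]
eef_rot: [0.72, 0.694, 0.0, 0.0]
contact_force: [-0.8, -0.5, 0.5]
opening: 0.702
finger_force: 0.0
clock: 30.2
tool_pos: [0.4222, 0.3008, 0.191]
eef_rot: [0.717, 0.697, 0.002, -0.002]
contact_force: [-0.2, 0.1, -0.6]
opening: 0.701
finger_force: 0.0
clock: 30.6
tool_pos: [0.4247, 0.2932, 0.1902]
eef_rot: [0.72, 0.693, -0.0, 0.0]
contact_force: [0.5, 0.8, -0.6]
opening: 0.699
finger_force: 0.0
```

View pics/final.png

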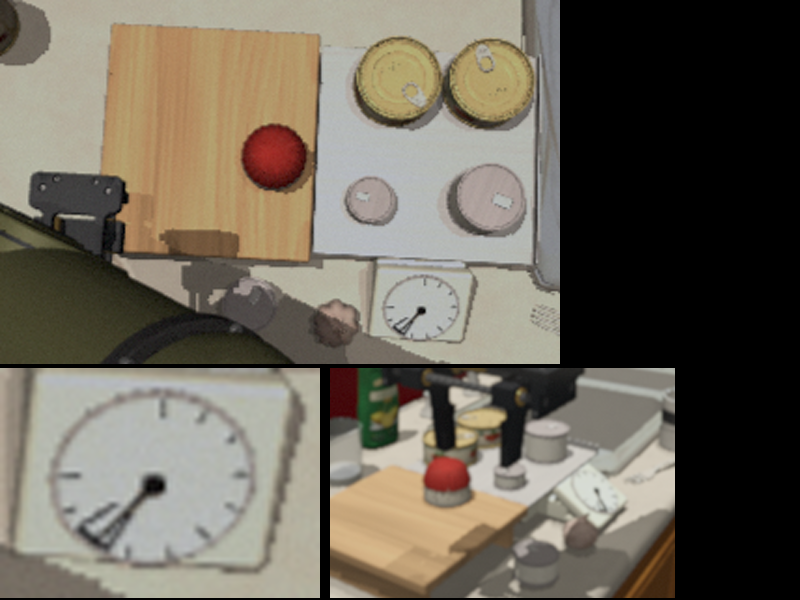

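The last view shows the two large tins at (398,80) and (490,80), the small tin at (370,200) and the tall tin at (487,198), all wholly on the pan. The hand tip, at (103,545) in the dial crop, rests inside the black arc at about 3.7 rad. The timer, garlic and middle tin are where they started, and the arm is clear.

```bash
python3 -c "
from plant import r;print(r.finish_job())"
```

```text
the job is handed in; nothing more can be done
None
```

I handed in the job at about 31 s: both large tins plus the tall and small tins stand on the pan, and the dial hand rests between the long marks at about 3.7 rad (about 790 g). The middle tin, egg timer and garlic are where they started; the hand-in printed no verdict.

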